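# Pin the leaf-pattern roller into its frame

## Task

Take the dark brown leaf-pattern roller from the rack, set it down on the two bars between the cheeks of the roller frame, and let go. Then lock it in: push the red-handled pin through one cheek, the roller and the other cheek until its collar is against the cheek, and leave it there. Leave the other two rollers lying in the rack.

Things in the scene. Friction and masses are not known exactly. Their poses are not given: they have to be found in the camera images.
- fork: Steel fork fixed to the table, open on top; origin under its centre, hole axis along its y. Two cheeks (44 mm wide, 96 tall), faces at y = +-39 and +-47 mm, each with a 14 mm hole 70 mm up. Between them two 8 mm bars along y (x = +-16, centres 46.7 mm up) carry a roller in line with the holes. Base 70 x 116 x 12 mm; wooden handle along +x to 200 mm, under 35 mm high
- fork_axis (a point): Point on the hole axis midway between the cheeks, 70 mm above the table; y along the hole axis, z up. A seated roller has its centre here
- roller_brown: The dark brown roller with a raised leaf pattern: a cylinder of 48 mm diameter, 70 mm long, about 160 g, with a 16 mm through bore. Origin at its centre, axis along its own y (both ends alike)
- pin: Loose pin, 110 g: steel shank of 10 mm diameter along its y, tapered tip at y = -59 mm; collar 22 x 22 mm, stop face at y = +48; behind it a red upright flag grip 12 mm thick in x, y = 54 to 90, z = -5 to +33 mm. Origin on the shank axis, 5 mm above the table as it lies. Pin home = origin at fork_axis, from either side
- rack: Plywood roller rack fixed to the table, 76 mm (x) by 285 mm (y), origin under its centre; three rollers lie end to end along its own y, centres 90 mm apart and 47 mm above the table, on two bars, with 40 mm high plates between them
- roller_orange: Orange dotted sponge roller in the rack, same size and frame as the brown one; stays there
- roller_blue: Slate-blue ribbed roller in the rack, same size and frame as the brown one; stays there

How it is judged:
By the outcome, as a careful person would: the job done as asked, in the order asked, and still so for the second after the job is handed in, with the robot touching nothing.
It also fails if it takes over 70 s, if anything falls off the work surface, if the arm or the gripper's body presses on something with over 40 N, if the wrist force passes 120 N, or if a joint passes its speed limit or range.

## Robot

A 6-joint arm with a two-finger parallel gripper is mounted at the origin on the work surface. World frame = base frame: x ahead of the robot, y to its left, z up, the work surface at z = 0. Lengths are in m, angles in degrees, forces in N, time in s.
With the tool pointing down it reaches from about 0.375 to 0.9 m from the base axis. Payload 3.1 kg.
Tool frame: the origin (TCP) lies on the centre line of the jaws, within the pads' length; the fingertips stand 19 mm ahead of it and the grasp point (between the pads) is the TCP (tips_ahead is the distance from the TCP to the fingertips, in m); z points along the fingers, y is the line along which they close (so a half turn about z gives the same grasp; the last joint's range is limited). The gripper opens to 87 mm and grips with 3 to 60 N. Pads are 19 mm wide; open, the fingers measure 117 mm over their backs; the gripper's body (75 mm by 190 mm) begins 51 mm behind the grasp point.
Start: joints at [-80.758, 30.224, 82.088, -0, 67.689, -10.227], TCP at [0.208, -0.589, 0.212] pointing down, gripper open.
Joint ranges: [-176.69, 176.69], [-43.24, 126.21], [12.49, 139.97], [-82, 262], [0, 151.66], [-163.58, 163.58]. Speed limits (degrees/s): [159.86, 159.86, 180, 180, 180, 180].

## Interface

Orientations are given as a 3x3 rotation matrix whose columns are the frame's x, y, z axes.
In Python, from rig import read_state, capture, hand_in, trace, landmark_of, tips_ahead gives the robot as it stands.
- The arm moves only by the shell command python3 -m jog 'ROWS'. ROWS is JSON, a list of rows, each an object of numbers: "tx", "ty", "tz": the shift along the tool's x, y, z in cm; "roll": the turn about the tool's z in rad; "jaw": the opening, from 0 (shut) to 1 (fully open). A call has 1 to 8 rows; each row shifts and turns the commanded pose from where the row before left it, along the tool's axes as they then stand; what a row does not reach is not made up. A row lasts 1/10 s, in which the tool goes at most 50 mm and 8.59 degrees, less where a joint would pass 70% of its speed; a pose out of reach is approached as far as the arm can. A call with a gripper value outside its range is refused whole. The fingers move at their own pace and stop on an object; the grip force is fixed at half the most. Time passes only in rows, so rows that do not move let the fingers close. It gives the time, the measured TCP pose, the force, the opening and the grip force at its end, in the units of the state.
- read_state(): the state, without advancing time (a new reading comes with each control period).
- capture(name): name is "side" or "top" or "wrist"; returns a dict with "img" (480x640x3 uint8, red, green, blue), "vertical_fov" (degrees; the focal length in pixels is half the picture's height over the tangent of half this angle, whatever the lens; pixels are square), "cx", "cy" (the principal point, pixels), "cam_to_world" (4x4, takes a point from camera to world coordinates); the wrist camera has in their place "tool_from_camera" (4x4, takes a point from camera to tool coordinates, whose origin is the TCP and whose axes are the flange's). Camera axes: x right, y up, looking along -z (the intrinsics and any distortion apply to the point x, -y, -z); pixel columns grow to the right and rows downward; lengths in m; the calibration is good to about 2 mm. A picture is of the moment at which its call begins: read the wrist's pose just before it. There is no depth.
- hand_in(): hands the job in; it is judged then, once.
Trained networks look in the newest picture that a camera, given by its name, has taken for a name from the list of things; names that differ only in an ending like _2 or _b are one class to them, and where a whole thing is asked for, a point or a joint stands for the part that bears it (a point fixed in the world has none). Each returns a list of dicts, best first, with "p" (0 to 1); they miss things now and then, are a little off and sometimes report something else, mostly with a low value. They report only what shows in the picture. A call takes as long as a camera call.
- trace(camera, thing): "pixels" (480x640 bool, what is visible of it) and "bbox" ([left, top, width, height] in pixels, round what is visible of it).
- landmark_of(camera, thing): "point" ([row, column] in pixels: a listed point, or the origin of a listed thing).
The state is a dict: "time_s": time; "joint_positions": joint angles; "qvel": joint speeds; "tau": joint torques, N m; "position": TCP position; "tcp_rot": TCP orientation; "force": force on the tool from outside, world axes, zero at the start; "moment": the same for the moment, N m; "opening": opening from 0.0 (shut) to 1.0 (fully open); "grasp_force": force on a finger pad.
Only numpy, scipy, OpenCV 4.12 (cv2) and the standard library are available. Lean on these libraries where they do the work, as an engineer would, in place of code of your own. Each camera call takes 0.05 s, during which the arm holds its last target. There are 200 camera calls.

## Working session

There is one attempt and no reset: what is moved stays moved. The work goes in short steps, Python scripts to look and compute and a shell command to move; the robot and the scene stay as the last step left them, time stands still between calls to the robot, and variables do not carry over. Pictures are saved under pics/ and viewed, at most 10 in all, crops included, and the job is handed in when it is done.

```bash
ls; mkdir -p pics
python3 - <<'E'
from rig import *
import cv2
s=read_state(); print(s)
for n in ("side","top"):
    c=capture(n); cv2.imwrite(f"pics/{n}0.png",c["img"][:,:,::-1]); print(n,{k:v for k,v in c.items() if k!="img"})
    for t in ("fork","fork_axis","roller_brown","pin","rack","roller_orange","roller_blue"):
        try: print(t,[(l["point"],l["p"]) for l in landmark_of(n,t)][:2],[ (m["bbox"],m["p"]) for m in trace(n,t)][:2])
        except Exception as e: print(t,e)
print(read_state()["time_s"], tips_ahead)
E
```

```text
pics
{'time_s': 0.0, 'joint_positions': array([-8.07595632e+01,  3.02763953e+01,  8.21570531e+01,  1.04878851e-03,
        6.76908869e+01, -1.02295286e+01]), 'qvel': array([ 0.01635331,  0.0606755 , -0.00255671,  0.10323954,  0.0613281 ,
        0.10668244]), 'tau': array([ 1.05116083e-03, -4.40034592e+01, -1.76592243e+01,  6.33698283e-02,
        5.82089857e-02, -1.53938836e-04]), 'position': array([ 0.20820524, -0.5884876 ,  0.21149555]), 'tcp_rot': array([[ 9.42818733e-01,  3.33305755e-01, -3.31748312e-04],
       [ 3.33305678e-01, -9.42816380e-01,  2.14461718e-03],
       [ 4.02035505e-04, -2.13255884e-03, -9.99997645e-01]]), 'force': array([-0.09412657,  1.05815778,  0.78107717]), 'moment': array([ 0.03851773, -0.00732569, -0.00616481]), 'grasp_force': 0.0, 'opening': 0.9962494944613948}
side {'vertical_fov': 57.05257718294186, 'cx': 320.47423401437254, 'cy': 239.4760497076988, 'cam_to_world': array([[ 0.9908474 ,  0.06928406, -0.11584971,  0.44887439],
       [-0.13498031,  0.5001275 , -0.85536705, -0.5650472 ],
       [-0.00132367,  0.86317565,  0.50490202,  0.43959318],
     
[... 829 characters left out ...]
   [ 0.0409125 ,  0.12043682,  0.99187758,  0.87944578],
       [ 0.        ,  0.        ,  0.        ,  1.        ]])}
fork [([228.0, 435.2], 0.9)] [([400.4, 120.5, 80.4, 133.7], 0.74), ([138.2, 219.7, 34.6, 46.9], 0.24)]
fork_axis [([220.3, 444.6], 0.91)] [([398.3, 115.8, 84.4, 134.1], 0.86)]
roller_brown [([191.1, 146.6], 0.86)] [([127.0, 168.2, 34.1, 48.3], 0.72)]
pin [([266.7, 322.0], 0.96)] [([270.0, 256.7, 80.5, 17.1], 0.6)]
rack [([243.8, 163.7], 0.87)] [([134.7, 162.8, 69.5, 172.0], 0.82)]
roller_orange [([243.4, 157.1], 0.82)] [([136.8, 220.5, 38.6, 45.6], 0.85)]
roller_blue [([296.8, 168.7], 0.87)] [([147.4, 272.0, 41.6, 53.0], 0.92), ([399.2, 119.5, 84.9, 129.7], 0.45)]
1.5 0.019
```

View pictures.

View pics/side0.png

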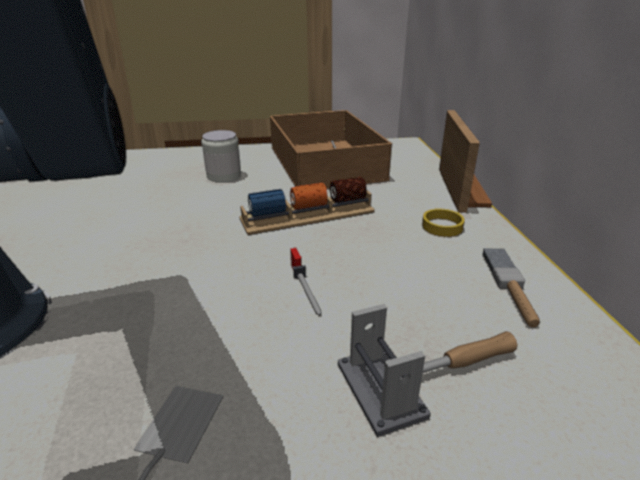

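View pics/top0.png

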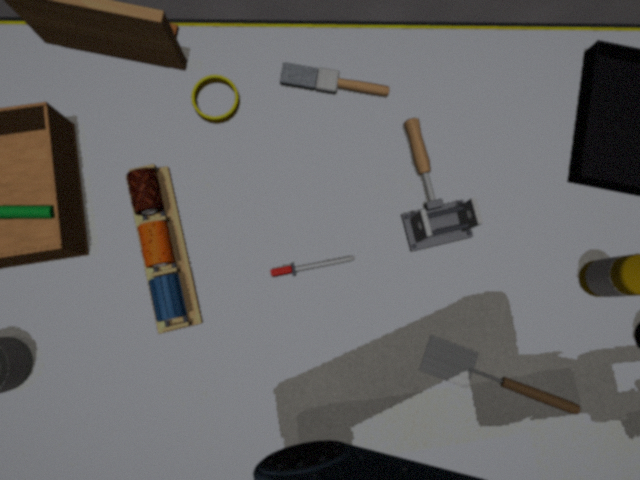

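```bash
cat > h.py <<'E'
import numpy as np
from rig import *
def ray(c,rc,T=None):
    T=c["cam_to_world"] if T is None else T
    f=240/np.tan(np.radians(c["vertical_fov"]/2))
    d=np.array([(rc[1]-c["cx"])/f,-(rc[0]-c["cy"])/f,-1.])
    return T[:3,3],T[:3,:3]@(d/np.linalg.norm(d))
def tri(rays):
    A=sum(np.eye(3)-np.outer(d,d) for _,d in rays); b=sum((np.eye(3)-np.outer(d,d))@o for o,d in rays)
    p=np.linalg.solve(A,b); r=[np.linalg.norm(np.cross(p-o,d)) for o,d in rays]
    return p,np.array(r)
def atz(r,z): o,d=r; return o+d*(z-o[2])/d[2]
def wristT():
    s=read_state(); c=capture("wrist"); W=np.eye(4); W[:3,:3]=s["tcp_rot"]; W[:3,3]=s["position"]
    return c,W@c["tool_from_camera"]
E
python3 - <<'E'
from h import *
np.set_printoptions(precision=4,suppress=True)
C={n:capture(n) for n in("side","top")}
for t in ("fork","fork_axis","roller_brown","pin","rack","roller_orange","roller_blue"):
    r=[]
    for n in C:
        l=landmark_of(n,t)
        if l: r.append(ray(C[n],l[0]["point"]))
    print(t,*tri(r),[atz(x,dict(fork=0,fork_axis=.07,pin=.005,rack=0).get(t,.047)) for x in r])
E
```

```text
fork [ 0.5706 -0.1962 -0.0074] [0.0016 0.0016] [array([ 0.5702, -0.2022,  0.    ]), array([ 0.5679, -0.1939,  0.    ])]
fork_axis [ 0.5726 -0.1963  0.0665] [0.0006 0.0006] [array([ 0.5709, -0.1998,  0.07  ]), array([ 0.5726, -0.1953,  0.07  ])]
roller_brown [0.6229 0.3018 0.0434] [0.0035 0.0035] [array([0.6177, 0.2929, 0.047 ]), array([0.6257, 0.3006, 0.047 ])]
pin [0.5071 0.0119 0.0009] [0.0016 0.0016] [array([0.5082, 0.0067, 0.005 ]), array([0.5052, 0.0121, 0.005 ])]
rack [ 0.5381  0.2842 -0.003 ] [0.0013 0.0013] [array([0.5389, 0.2787, 0.    ]), array([0.5365, 0.2834, 0.    ])]Traceback (most recent call last):
    m, n = a.shape[-2:]
    ^^^^
ValueError: not enough values to unpack (expected 2, got 0)

During handling of the above exception, another exception occurred:

Traceback (most recent call last):
  File "h.py", line 10, in tri
    p=np.linalg.solve(A,b); r=[np.linalg.norm(np.cross(p-o,d)) for o,d in rays]
numpy.linalg.LinAlgError: 0-dimensional array given. Array must be at least two-dimensional
```

The side view shows the fork at about (382,365), the pin with its red grip at (297,258) and tip at (318,312), and the rack at (309,205), with brown the rightmost roller. In the top view brown is at the top end of the rack (146,191). The fork's cheeks are at (420,225) and (467,215), and the pin lies handle to the left, pointing towards the fork.

```bash
cat >> h.py <<'E'
def plan(target,yaw=None):
    "tool-axis shift (cm) at present yaw, and roll (rad) to reach yaw (deg, direction of tool x)"
    s=read_state(); R=s["tcp_rot"]; y0=np.degrees(np.arctan2(R[1,0],R[0,0]))
    Y=np.radians(y0); Rl=np.array([[np.cos(Y),np.sin(Y),0],[np.sin(Y),-np.cos(Y),0],[0,0,-1]])
    d=Rl.T@(np.array(target)-s["position"])*100
    roll=None if yaw is None else -np.radians((yaw-y0+180)%360-180)
    print("t",s["time_s"],"pos",s["position"].round(4),"yaw",y0.round(2),"shift cm",d.round(2),"roll",roll, "j",s["joint_positions"].round(1))
E
python3 - <<'E'
from h import *
np.set_printoptions(precision=4,suppress=True)
c=capture("wrist"); print({k:v for k,v in c.items() if k!="img"})
plan([0.50,-0.20,0.33],104); plan([0.60,0.27,0.28],12)
E
```

```text
{'vertical_fov': 64.23758902495038, 'cx': 323.9327524163215, 'cy': 237.7486661753462, 'tool_from_camera': array([[ 0.0001,  0.9576,  0.2881,  0.0791],
       [ 1.    , -0.0005,  0.0014,  0.0002],
       [ 0.0015,  0.2881, -0.9576, -0.1722],
       [ 0.    ,  0.    ,  0.    ,  1.    ]])}
t 2.25 pos [ 0.2083 -0.5892  0.2124] yaw 19.47 shift cm [ 40.47 -26.98 -11.76] roll -1.4753888985994328 j [-80.8  30.2  82.1  -0.   67.7 -10.2]
t 2.25 pos [ 0.2083 -0.5892  0.2124] yaw 19.47 shift cm [ 65.56 -67.96  -6.76] roll 0.13031401323535038 j [-80.8  30.2  82.1  -0.   67.7 -10.2]
```

```bash
python3 -m jog '[{"tx":3.4,"ty":-2.2,"tz":-0.5},{"tx":3.4,"ty":-2.2,"tz":-0.5},{"tx":3.4,"ty":-2.2,"tz":-0.5},{"tx":3.4,"ty":-2.2,"tz":-0.5},{"tx":3.4,"ty":-2.2,"tz":-0.5},{"tx":3.4,"ty":-2.2,"tz":-0.5},{"tx":3.4,"ty":-2.2,"tz":-0.5},{"tx":3.4,"ty":-2.2,"tz":-0.5}]'
python3 -m jog '[{"tx":3.4,"ty":-2.2,"tz":-0.5},{"tx":3.4,"ty":-2.2,"tz":-0.5},{"tx":3.4,"ty":-2.2},{"tx":3.4,"ty":-2.2},{"tx":3.4,"ty":-2.2},{"tx":3.4,"ty":-2.2},{},{}]'
python3 - <<'E'
from h import *
import cv2
np.set_printoptions(precision=4,suppress=True)
plan([0.60,0.27,0.28],12)
c,T=wristT(); np.savez("w1.npz",T=T,img=c["img"]); cv2.imwrite("pics/w1.png",c["img"][:,:,::-1])
for t,z in (("fork",0),("fork_axis",.07),("pin",.005)):
    print(t,[(l["point"],l["p"],atz(ray(c,l["point"],T),z)) for l in landmark_of("wrist",t)][:2])
E
```

```text
t 2.25 pos [ 0.2083 -0.5892  0.2124] yaw 19.47 shift cm [ 65.56 -67.96  -6.76] roll 0.13031401323535038 j [-80.8  30.2  82.1  -0.   67.7 -10.2]
fork []
fork_axis []
pin []$[0]: bad value
$[0]: bad value
```

View pics/w1.png

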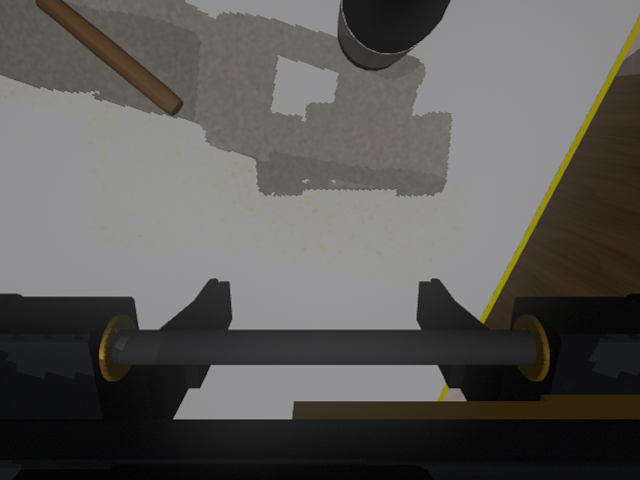

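The rows were refused, so the arm hasn't moved. The wrist picture shows bare table with the fingers low in the frame at (205,330) and (440,330). I'll try again with all five keys in each row.

```bash
python3 -m jog '[{"tx":3.4,"ty":-2.2,"tz":-0.5,"roll":0,"jaw":1}]'; python3 -m jog '[{"tx":3.4,"ty":-2.2,"tz":-0.5,"roll":0,"jaw":0.99}]'; python3 -m jog --help | head -20
```

```text
time_s: 2.55
position: [0.2309, -0.5608, 0.217]
tcp_rot: [[0.944, 0.329, -0.001], [0.329, -0.944, -0.004], [-0.002, 0.003, -1.0]]
force: [0.1, 0.3, 0.3]
opening: 0.997
grasp_force: 0.0
time_s: 2.65
position: [0.2576, -0.5251, 0.2222]
tcp_rot: [[0.944, 0.331, 0.0], [0.331, -0.944, 0.0], [0.0, -0.0, -1.0]]
force: [1.1, -0.5, -0.6]
opening: 0.994
grasp_force: 0.0invalid input: not JSON, or not a number
```

```bash
python3 -m jog '[{"tx":3.6,"ty":-2.4,"tz":-0.5,"roll":0,"jaw":1},{"tx":3.6,"ty":-2.4,"tz":-0.5,"roll":0,"jaw":1},{"tx":3.6,"ty":-2.4,"tz":-0.5,"roll":0,"jaw":1},{"tx":3.6,"ty":-2.4,"tz":-0.5,"roll":0,"jaw":1},{"tx":3.6,"ty":-2.4,"tz":-0.5,"roll":0,"jaw":1},{"tx":3.6,"ty":-2.4,"tz":0,"roll":0,"jaw":1},{"tx":3.6,"ty":-2.4,"tz":0,"roll":0,"jaw":1},{"tx":3.6,"ty":-2.4,"tz":0,"roll":0,"jaw":1}]'
python3 -m jog '[{"tx":2,"ty":-1,"tz":0,"roll":0,"jaw":1},{"tx":0,"ty":0,"tz":0,"roll":0,"jaw":1},{"tx":0,"ty":0,"tz":0,"roll":0,"jaw":1}]'
python3 - <<'E'
from h import *
import cv2
np.set_printoptions(precision=4,suppress=True)
plan([0.60,0.27,0.28],12)
c,T=wristT(); np.savez("w2.npz",T=T,img=c["img"]); cv2.imwrite("pics/w2.png",c["img"][:,:,::-1])
for t,z in (("fork",0),("fork_axis",.07),("pin",.005)):
    print(t,[(l["point"],l["p"],atz(ray(c,l["point"],T),z)) for l in landmark_of("wrist",t)][:2])
E
```

```text
time_s: 3.45
position: [0.4663, -0.2466, 0.2478]
tcp_rot: [[0.943, 0.333, 0.001], [0.333, -0.943, -0.001], [0.0, 0.001, -1.0]]
force: [0.0, 0.2, -0.2]
opening: 1.001
grasp_force: 0.0
time_s: 3.75
position: [0.4809, -0.2319, 0.2475]
tcp_rot: [[0.942, 0.335, -0.0], [0.335, -0.942, -0.001], [-0.001, 0.0, -1.0]]
force: [0.4, -0.2, 0.2]
opening: 0.997
grasp_force: 0.0
t 3.75 pos [ 0.4809 -0.2319  0.2475] yaw 19.55 shift cm [ 28.02 -43.3   -3.25] roll 0.13183679127721473 j [-37.7  20.8  92.7  -0.   66.5  32.7]
fork [([105.0, 323.2], 0.7, array([ 0.5716, -0.1985,  0.    ]))]
fork_axis [([99.9, 326.7], 0.9, array([ 0.5738, -0.2011,  0.07  ]))]
pin [([96.2, 109.5], 0.97, array([0.5065, 0.0096, 0.005 ]))]
```

View pics/w2.png

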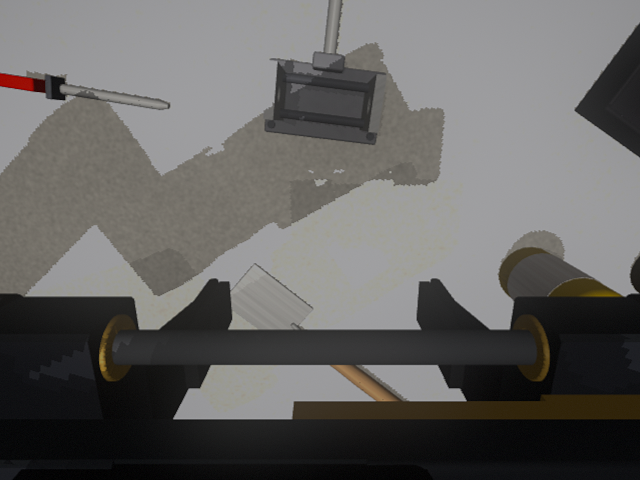

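The fork sits at (325,100) in the wrist view, with its near base edge from (265,130) to (375,142). The pin points right, collar at (55,88) and tip at (168,105).

```bash
python3 -m jog '[{"tx":2.05,"ty":-3.8,"tz":0,"roll":0,"jaw":1},{"tx":2.05,"ty":-3.8,"tz":0,"roll":0,"jaw":1},{"tx":2.05,"ty":-3.8,"tz":0,"roll":0,"jaw":1},{"tx":2.05,"ty":-3.8,"tz":0,"roll":0,"jaw":1},{"tx":2.05,"ty":-3.8,"tz":0,"roll":0,"jaw":1},{"tx":2.05,"ty":-3.8,"tz":0,"roll":0,"jaw":1},{"tx":2.05,"ty":-3.8,"tz":0,"roll":0,"jaw":1},{"tx":2.05,"ty":-3.8,"tz":0,"roll":0,"jaw":1}]' | head -2
python3 -m jog '[{"tx":2.05,"ty":-3.8,"tz":0,"roll":0,"jaw":1},{"tx":2.05,"ty":-3.8,"tz":0,"roll":0,"jaw":1},{"tx":2.05,"ty":-3.8,"tz":0,"roll":0,"jaw":1},{"tx":2.05,"ty":-3.8,"tz":0,"roll":0.13,"jaw":1},{"tx":0,"ty":0,"tz":0,"roll":0,"jaw":1},{"tx":0,"ty":0,"tz":0,"roll":0,"jaw":1}]'
python3 - <<'E'
from h import *
import cv2
np.set_printoptions(precision=4,suppress=True)
plan([0.624,0.301,0.15],12)
c,T=wristT(); np.savez("w3.npz",T=T,img=c["img"]); cv2.imwrite("pics/w3.png",c["img"][:,:,::-1])
for t,z in (("roller_brown",.047),("roller_orange",.047),("rack",0)):
    print(t,[(l["point"],l["p"],atz(ray(c,l["point"],T),z)) for l in landmark_of("wrist",t)][:2])
m=trace("wrist","roller_brown")
if m:
    m=m[0]; print(m["bbox"],m["p"]); p=np.argwhere(m["pixels"]); print(cv2.minAreaRect(p[:,::-1].astype(np.float32)))
d=np.load("w2.npz"); C=c
for a,b,z in (((130,265),(142,375),.012),((88,60),(105,165),.005)):
    P,Q=atz(ray(C,a,d["T"]),z),atz(ray(C,b,d["T"]),z); v=Q-P; print(P,Q,np.linalg.norm(v),np.degrees(np.arctan2(v[1],v[0])))
E
```

```text
time_s: 4.75
position: [0.5344, 0.1098, 0.2476]
time_s: 5.35
position: [0.5608, 0.2797, 0.247]
tcp_rot: [[0.978, 0.21, -0.001], [0.21, -0.978, -0.001], [-0.001, 0.001, -1.0]]
force: [-0.6, -0.6, 0.1]
opening: 1.002
grasp_force: 0.0
t 5.35 pos [0.5608 0.2797 0.247 ] yaw 12.11 shift cm [ 6.63 -0.76  9.7 ] roll 0.0019151027319797178 j [16.3 28.4 79.5 -0.  72.1 94.2]
roller_brown [([130.2, 312.1], 0.86, array([0.6291, 0.3059, 0.047 ]))]
roller_orange [([225.0, 315.6], 0.86, array([0.5398, 0.2839, 0.047 ]))]
rack []
[285.9, 89.0, 51.5, 85.0] 0.78
((310.0, 131.5), (83.0, 54.0), 90.0)
[ 0.5283 -0.1505  0.012 ] [ 0.5549 -0.2613  0.012 ] 0.1139949826253551 -76.46267084476045
[0.4974 0.0583 0.005 ] [ 0.5171 -0.0457  0.005 ] 0.10579903796990742 -79.3039418069155
```

View pics/w3.png

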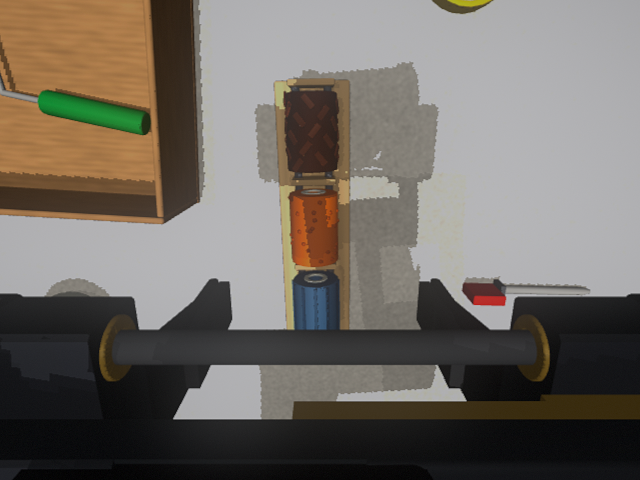

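Brown is at (312,131) with its axis vertical in the image, orange below it at (315,225). The wooden box wall is at column 160–200. I'll take a second, closer view to check height.

```bash
python3 -m jog '[{"tx":1,"ty":-0.4,"tz":2,"roll":0,"jaw":1},{"tx":1,"ty":-0.4,"tz":2,"roll":0,"jaw":1},{"tx":1,"ty":-0.4,"tz":2,"roll":0,"jaw":1},{"tx":0,"ty":0,"tz":0,"roll":0,"jaw":1},{"tx":0,"ty":0,"tz":0,"roll":0,"jaw":1}]' | head -2
python3 - <<'E'
from h import *
import cv2
np.set_printoptions(precision=4,suppress=True)
d=np.load("w3.npz"); c,T=wristT(); L=landmark_of("wrist","roller_brown"); print(L)
r=[ray(c,(130.2,312.1),d["T"]),ray(c,L[0]["point"],T)]
t=capture("top"); q=landmark_of("top","roller_brown"); s=capture("side"); q2=landmark_of("side","roller_brown")
r+=[ray(t,q[0]["point"]),ray(s,q2[0]["point"])]
print(tri(r[:2]),tri(r[1:3]),tri(r),[atz(x,.047) for x in r])
m=trace("wrist","roller_brown")[0]["pixels"]; p=np.argwhere(m); print(cv2.minAreaRect(p[:,::-1].astype(np.float32)))
rows=[(i,np.flatnonzero(m[i])) for i in range(480) if m[i].sum()>20]
cl=np.polyfit([i for i,_ in rows],[(v[0]+v[-1])/2 for _,v in rows],1); print(cl,rows[0][0],rows[-1][0])
A,B=[atz(ray(c,(i,np.polyval(cl,i)),T),.06) for i in(rows[0][0],rows[-1][0])]; print(A,B,np.degrees(np.arctan2(*(A-B)[1::-1])))
plan(tri(r)[0]); cv2.imwrite("pics/w4.png",c["img"][:,:,::-1])
E
```

```text
time_s: 6.1
position: [0.5875, 0.297, 0.1874]
[{'point': [171.2, 322.1], 'p': 0.65}]
(array([0.6289, 0.3065, 0.0549]), array([0.0009, 0.0009])) (array([0.6261, 0.3072, 0.0366]), array([0.0003, 0.0003])) (array([0.6288, 0.3058, 0.0457]), array([0.0003, 0.002 , 0.005 , 0.006 ])) [array([0.6291, 0.3059, 0.047 ]), array([0.6275, 0.3072, 0.047 ]), array([0.6235, 0.3041, 0.047 ]), array([0.6346, 0.305 , 0.047 ])]
((322.5, 172.0), (94.0, 63.0), 90.0)
[  0.0131 320.6849] 126 219
[0.6621 0.3142 0.06  ] [0.5919 0.2984 0.06  ] 12.689789747833414
t 6.45 pos [0.5878 0.2979 0.1885] yaw 12.02 shift cm [ 4.17  0.08 14.27] roll None j [17.2 34.3 78.3 -0.  67.3 95.2]
```

View pics/w4.png

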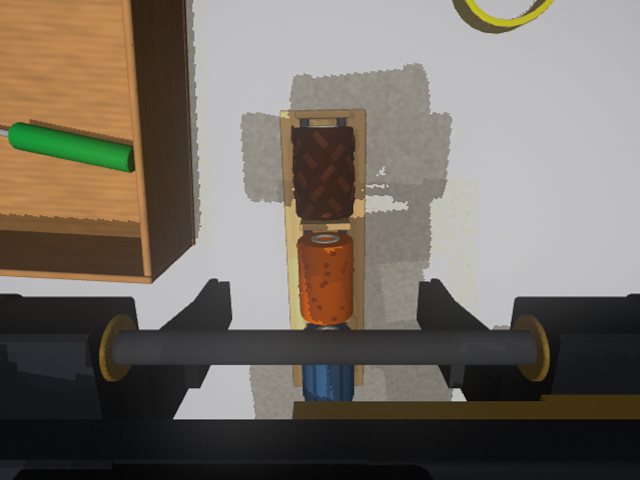

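```bash
python3 -m jog '[{"tx":2,"ty":0,"tz":2,"roll":-0.012,"jaw":1},{"tx":2,"ty":0,"tz":2.5,"roll":0,"jaw":1},{"tx":0,"ty":0,"tz":2.5,"roll":0,"jaw":1},{"tx":0,"ty":0,"tz":2.5,"roll":0,"jaw":1},{"tx":0,"ty":0,"tz":2,"roll":0,"jaw":1},{"tx":0,"ty":0,"tz":1.3,"roll":0,"jaw":1},{"tx":0,"ty":0,"tz":1,"roll":0,"jaw":1},{"tx":0,"ty":0,"tz":0,"roll":0,"jaw":1}]'
python3 -m jog '[{"tx":0,"ty":0,"tz":0,"roll":0,"jaw":0.7},{"tx":0,"ty":0,"tz":0,"roll":0,"jaw":0.4},{"tx":0,"ty":0,"tz":0,"roll":0,"jaw":0.2},{"tx":0,"ty":0,"tz":0,"roll":0,"jaw":0},{"tx":0,"ty":0,"tz":0,"roll":0,"jaw":0},{"tx":0,"ty":0,"tz":0,"roll":0,"jaw":0},{"tx":0,"ty":0,"tz":0,"roll":0,"jaw":0},{"tx":0,"ty":0,"tz":0,"roll":0,"jaw":0}]'
```

```text
time_s: 7.25
position: [0.626, 0.3063, 0.0484]
tcp_rot: [[0.975, 0.22, -0.002], [0.22, -0.975, -0.001], [-0.002, 0.0, -1.0]]
force: [-0.5, 0.8, -0.1]
opening: 1.001
grasp_force: 0.0
time_s: 8.05
position: [0.6269, 0.306, 0.0495]
tcp_rot: [[0.975, 0.22, 0.0], [0.22, -0.975, -0.001], [-0.0, 0.001, -1.0]]
force: [-0.2, -2.2, -0.3]
opening: 0.457
grasp_force: 25.2
```

```bash
python3 -m jog '[{"tx":0,"ty":0,"tz":-1,"roll":0,"jaw":0},{"tx":0,"ty":0,"tz":-2,"roll":0,"jaw":0},{"tx":0,"ty":0,"tz":-3,"roll":0,"jaw":0},{"tx":0,"ty":0,"tz":-3,"roll":0,"jaw":0},{"tx":0,"ty":0,"tz":-3,"roll":0,"jaw":0},{"tx":0,"ty":0,"tz":-3,"roll":0,"jaw":0},{"tx":0,"ty":0,"tz":-3,"roll":0,"jaw":0},{"tx":0,"ty":0,"tz":0,"roll":0,"jaw":0}]'
python3 - <<'E'
from h import *
import cv2
np.set_printoptions(precision=4,suppress=True)
im=[capture(n)["img"] for n in ("wrist","side")]
for n in ("wrist","side"): print(landmark_of(n,"roller_brown"))
s=im[1][60:300,160:480]
cv2.imwrite("pics/w5.png",np.hstack([cv2.resize(im[0],(400,300)),cv2.resize(s,(400,300))])[:,:,::-1]); plan([0.5716,-0.1985,0.2],103.5)
E
```

```text
time_s: 8.85
position: [0.6296, 0.3079, 0.2357]
tcp_rot: [[0.975, 0.22, 0.011], [0.22, -0.975, 0.004], [0.011, -0.002, -1.0]]
force: [1.4, 0.2, -1.3]
opening: 0.455
grasp_force: 24.6
[{'point': [289.0, 326.2], 'p': 0.69}]
[{'point': [104.6, 352.7], 'p': 0.82}]
t 9.05 pos [0.6253 0.3062 0.2275] yaw 12.71 shift cm [-16.34  48.05   2.75] roll -1.584565603015227 j [16.9 35.3 69.7  0.  75.3 94.2]
```

View pics/w5.png

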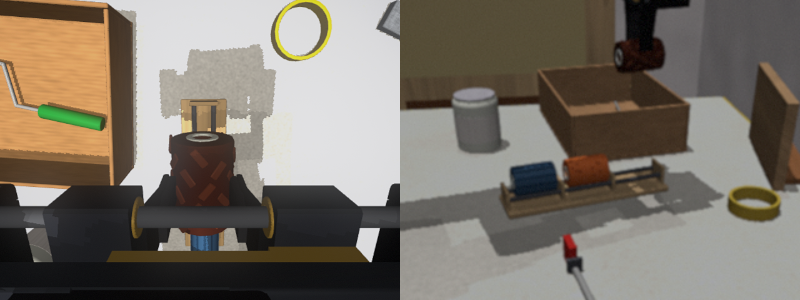

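The roller is held level and the two other rollers are still in the rack. I'll carry it to a viewing pose beside the fork and turn it to fork yaw.

```bash
python3 -m jog '[{"tx":-0.5,"ty":2,"tz":0,"roll":0,"jaw":0},{"tx":-1.1,"ty":4,"tz":0,"roll":0,"jaw":0},{"tx":-1.1,"ty":4,"tz":0,"roll":0,"jaw":0},{"tx":-1.1,"ty":4,"tz":0,"roll":0,"jaw":0},{"tx":-1.1,"ty":4,"tz":0,"roll":0,"jaw":0},{"tx":-1.1,"ty":4,"tz":0,"roll":0,"jaw":0},{"tx":-1.1,"ty":4,"tz":0,"roll":0,"jaw":0},{"tx":-1.1,"ty":4,"tz":0,"roll":0,"jaw":0}]' | head -2
python3 -m jog '[{"tx":-1.1,"ty":4,"tz":0,"roll":0,"jaw":0},{"tx":-1.1,"ty":4,"tz":0,"roll":0,"jaw":0},{"tx":-1.1,"ty":4,"tz":0,"roll":0,"jaw":0},{"tx":-1.1,"ty":4,"tz":0,"roll":0,"jaw":0},{"tx":-1.1,"ty":4,"tz":0,"roll":0,"jaw":0},{"tx":-1.1,"ty":4,"tz":0,"roll":0,"jaw":0},{"tx":-1.1,"ty":4,"tz":0,"roll":0,"jaw":0},{"tx":-0.5,"ty":2,"tz":0,"roll":0,"jaw":0}]' | head -2
python3 -m jog '[{"tx":0,"ty":0,"tz":0,"roll":-0.144,"jaw":0},{"tx":0,"ty":0,"tz":0,"roll":-0.144,"jaw":0},{"tx":0,"ty":0,"tz":0,"roll":-0.144,"jaw":0},{"tx":0,"ty":0,"tz":0,"roll":-0.144,"jaw":0},{"tx":0,"ty":0,"tz":0,"roll":-0.144,"jaw":0},{"tx":0,"ty":0,"tz":0,"roll":-0.144,"jaw":0},{"tx":0,"ty":0,"tz":0,"roll":-0.144,"jaw":0},{"tx":0,"ty":0,"tz":0,"roll":-0.144,"jaw":0}]' | head -2
python3 -m jog '[{"tx":0,"ty":0,"tz":0,"roll":-0.144,"jaw":0},{"tx":0,"ty":0,"tz":0,"roll":-0.144,"jaw":0},{"tx":0,"ty":0,"tz":0,"roll":-0.144,"jaw":0},{"tx":0,"ty":0,"tz":0,"roll":0,"jaw":0},{"tx":0,"ty":0,"tz":0,"roll":0,"jaw":0}]'
python3 - <<'E'
from h import *
import cv2
np.set_printoptions(precision=4,suppress=True)
plan([0.573,-0.199,0.17],103.5)
c,T=wristT(); np.savez("w6.npz",T=T,img=c["img"]); cv2.imwrite("pics/w6.png",c["img"][:,:,::-1])
for t,z in (("fork",0),("fork_axis",.07),("pin",.005),("roller_brown",read_state()["position"][2]-.0025)):
    print(t,[(l["point"],l["p"],atz(ray(c,l["point"],T),z)) for l in landmark_of("wrist",t)][:2])
E
```

```text
time_s: 9.85
position: [0.611, -0.0068, 0.2279]
time_s: 10.65
position: [0.5966, -0.3193, 0.2277]
time_s: 11.45
position: [0.5976, -0.3141, 0.2282]
time_s: 11.95
position: [0.5981, -0.3144, 0.2286]
tcp_rot: [[-0.23, 0.973, -0.001], [0.973, 0.23, 0.001], [0.002, -0.001, -1.0]]
force: [0.2, -0.1, -1.5]
opening: 0.453
grasp_force: 24.5
t 11.95 pos [ 0.5981 -0.3144  0.2286] yaw 103.3 shift cm [11.81  0.21  5.86] roll -0.0035576399129774467 j [-37.2  33.4  73.1   0.   73.6 -50.5]
fork [([80.0, 328.5], 0.7, array([ 0.5745, -0.1968,  0.    ]))]
fork_axis [([74.6, 329.5], 0.77, array([ 0.5753, -0.1999,  0.07  ]))]
pin []
roller_brown [([288.3, 326.7], 0.72, array([ 0.5992, -0.3135,  0.2263]))]
```

View pics/w6.png

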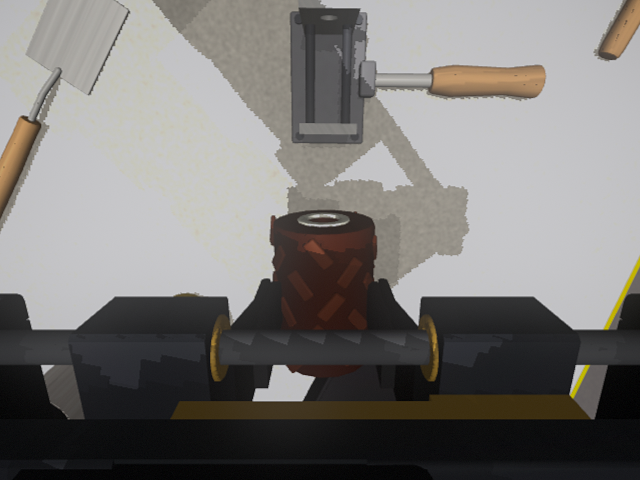

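The fork is at (328,75): base columns 291–364, rows 11–143, and it looks aligned with the image. The held roller's bore is at (325,218). Base edges put the fork centre 11.8 cm ahead and 0.29 cm to tool +y of the roller.

```bash
python3 -m jog '[{"tx":2,"ty":0.1,"tz":0,"roll":0,"jaw":0},{"tx":2.5,"ty":0.1,"tz":0,"roll":0,"jaw":0},{"tx":2.5,"ty":0.09,"tz":2,"roll":0,"jaw":0},{"tx":2.5,"ty":0,"tz":3,"roll":0,"jaw":0},{"tx":1.5,"ty":0,"tz":3,"roll":0,"jaw":0},{"tx":0.7,"ty":0,"tz":2,"roll":0,"jaw":0},{"tx":0,"ty":0,"tz":0,"roll":0,"jaw":0},{"tx":0,"ty":0,"tz":0,"roll":0,"jaw":0}]'
python3 - <<'E'
from h import *
import cv2
plan([0.573,-0.199,0.0725],103.5)
a=capture("side")["img"][230:450,300:540]; print(landmark_of("side","roller_brown"),landmark_of("side","fork_axis"))
b=capture("top")["img"][150:290,370:510]; print(landmark_of("top","roller_brown"))
cv2.imwrite("pics/w7.png",np.hstack([cv2.resize(a,(460,420)),cv2.resize(b,(340,420))])[:,:,::-1])
E
```

```text
time_s: 13.0
position: [0.5749, -0.2009, 0.1299]
tcp_rot: [[-0.233, 0.973, 0.001], [0.973, 0.233, -0.001], [-0.001, 0.001, -1.0]]
force: [1.1, 0.1, -1.7]
opening: 0.451
grasp_force: 24.6
t 13.0 pos [ 0.5749 -0.2009  0.1299] yaw 103.46 shift cm [ 0.23 -0.14  5.74] roll -0.0006691894266965186 j [-29.8  34.8  88.8  -0.   56.4 -43.2]
[{'point': [308.2, 391.2], 'p': 0.56}, {'point': [201.3, 265.7], 'p': 0.4}] [{'point': [350.2, 384.4], 'p': 0.91}]
[{'point': [211.8, 461.5], 'p': 0.82}, {'point': [218.6, 445.8], 'p': 0.55}]
```

View pics/w7.png

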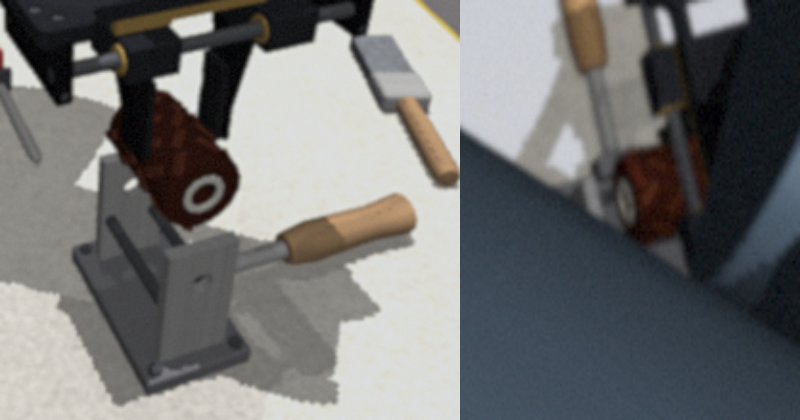

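The side view shows the roller above the fork, lined up between the cheeks, with its bore at (203,195) over the near hole at (203,282). I'll lower it in.

```bash
python3 -m jog '[{"tx":0.1,"ty":0,"tz":1,"roll":0,"jaw":0},{"tx":0,"ty":0,"tz":1.2,"roll":0,"jaw":0},{"tx":0,"ty":0,"tz":1.2,"roll":0,"jaw":0},{"tx":0,"ty":0,"tz":1,"roll":0,"jaw":0},{"tx":0,"ty":0,"tz":0.6,"roll":0,"jaw":0},{"tx":0,"ty":0,"tz":0.3,"roll":0,"jaw":0},{"tx":0,"ty":0,"tz":0,"roll":0,"jaw":0},{"tx":0,"ty":0,"tz":0,"roll":0,"jaw":0}]'
python3 -m jog '[{"tx":0,"ty":0,"tz":0.1,"roll":0,"jaw":0},{"tx":0,"ty":0,"tz":0.1,"roll":0,"jaw":0},{"tx":0,"ty":0,"tz":0.1,"roll":0,"jaw":0},{"tx":0,"ty":0,"tz":0,"roll":0,"jaw":0},{"tx":0,"ty":0,"tz":0,"roll":0,"jaw":0}]'
```

```text
time_s: 14.05
position: [0.5744, -0.1996, 0.0766]
tcp_rot: [[-0.233, 0.973, 0.001], [0.973, 0.233, -0.0], [-0.0, 0.0, -1.0]]
force: [-0.1, 0.5, -1.4]
opening: 0.455
grasp_force: 24.5
time_s: 14.55
position: [0.5741, -0.1995, 0.0735]
tcp_rot: [[-0.233, 0.973, 0.0], [0.973, 0.233, -0.0], [-0.0, 0.0, -1.0]]
force: [0.1, -0.3, -1.0]
opening: 0.45
grasp_force: 24.5
```

```bash
python3 -m jog '[{"tx":0,"ty":0,"tz":0.1,"roll":0,"jaw":0},{"tx":0,"ty":0,"tz":0,"roll":0,"jaw":0},{"tx":0,"ty":0,"tz":0,"roll":0,"jaw":0}]' | grep -E "posi|force"
python3 -m jog '[{"tx":0,"ty":0,"tz":0.1,"roll":0,"jaw":0},{"tx":0,"ty":0,"tz":0,"roll":0,"jaw":0},{"tx":0,"ty":0,"tz":0,"roll":0,"jaw":0}]'| grep -E "posi|force"
```

```text
position: [0.5742, -0.1995, 0.0725]
force: [-0.0, -1.2, -1.0]
grasp_force: 24.6
position: [0.5743, -0.1995, 0.0722]
force: [-0.9, 0.7, 4.9]
grasp_force: 26.4
```

Contact came at the expected height (TCP z 0.072, about 6 N). Releasing and rising.

```bash
python3 -m jog '[{"tx":0,"ty":0,"tz":0,"roll":0,"jaw":0.5},{"tx":0,"ty":0,"tz":0,"roll":0,"jaw":0.6},{"tx":0,"ty":0,"tz":0,"roll":0,"jaw":0.75},{"tx":0,"ty":0,"tz":0,"roll":0,"jaw":0.9},{"tx":0,"ty":0,"tz":0,"roll":0,"jaw":0.95},{"tx":0,"ty":0,"tz":0,"roll":0,"jaw":0.95}]'
python3 -m jog '[{"tx":0,"ty":0,"tz":-1,"roll":0,"jaw":0.95},{"tx":0,"ty":0,"tz":-2,"roll":0,"jaw":0.95},{"tx":0,"ty":0,"tz":-3,"roll":0,"jaw":0.95},{"tx":-2,"ty":0,"tz":-3,"roll":0,"jaw":0.95},{"tx":-3,"ty":0,"tz":-3,"roll":0,"jaw":0.95},{"tx":-3,"ty":0,"tz":-2,"roll":0,"jaw":0.95},{"tx":0,"ty":0,"tz":0,"roll":0,"jaw":0.95},{"tx":0,"ty":0,"tz":0,"roll":0,"jaw":0.95}]'
python3 - <<'E'
from h import *
import cv2
np.set_printoptions(precision=4,suppress=True)
plan([0.507,0.01,0.2],101)
c,T=wristT(); np.savez("w8.npz",T=T,img=c["img"]); w=c["img"]
for t,z in (("fork",0),("fork_axis",.07),("roller_brown",.07)):
    print(t,[(l["point"],l["p"],atz(ray(c,l["point"],T),z)) for l in landmark_of("wrist",t)][:2])
s=capture("side")["img"][270:450,310:550]; print(landmark_of("side","roller_brown"))
cv2.imwrite("pics/w8.png",np.hstack([cv2.resize(w[:400,180:500],(384,480)),cv2.resize(s,(416,480)) ])[:,:,::-1])
E
```

```text
time_s: 15.75
position: [0.574, -0.1994, 0.0712]
tcp_rot: [[-0.233, 0.973, -0.0], [0.973, 0.233, 0.0], [0.0, -0.0, -1.0]]
force: [-0.1, 0.5, -0.1]
opening: 0.866
grasp_force: 0.0
time_s: 16.55
position: [0.5925, -0.2777, 0.2123]
tcp_rot: [[-0.232, 0.973, 0.001], [0.973, 0.232, -0.0], [-0.0, 0.001, -1.0]]
force: [-0.2, 0.6, -0.7]
opening: 0.95
grasp_force: 0.0
t 16.55 pos [ 0.5925 -0.2777  0.2123] yaw 103.39 shift cm [29.97 -1.66  1.23] roll 0.041791781194541175 j [-34.9  32.5  77.6   0.   69.8 -48.3]
fork []
fork_axis []
roller_brown [([120.8, 323.3], 0.79, array([ 0.5733, -0.1991,  0.07  ]))]
[{'point': [349.7, 383.3], 'p': 0.64}]
```

View pics/w8.png

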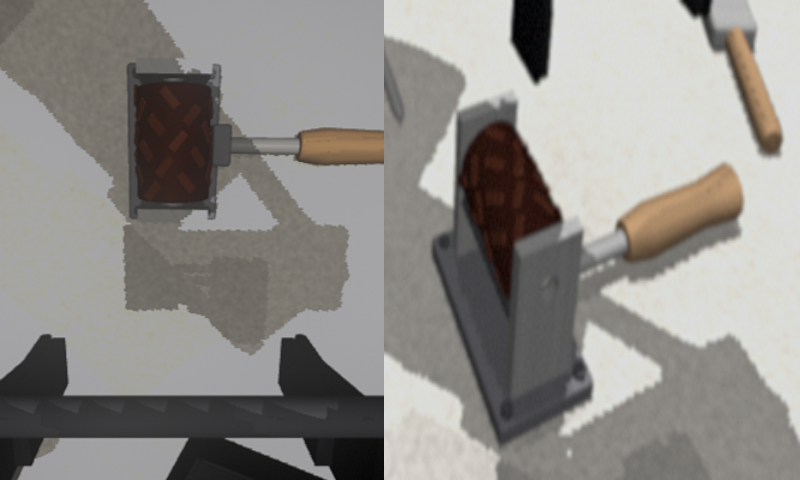

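The roller is seated between the cheeks in both views: wrist crop (172,140), side crop (510,200). Now to a viewing pose for the pin.

```bash
python3 -m jog '[{"tx":3.5,"ty":-0.27,"tz":0,"roll":0,"jaw":0.6},{"tx":3.5,"ty":-0.27,"tz":0,"roll":0,"jaw":0.6},{"tx":3.5,"ty":-0.27,"tz":0,"roll":0,"jaw":0.6},{"tx":3.5,"ty":-0.27,"tz":0,"roll":0,"jaw":0.6},{"tx":3.5,"ty":-0.27,"tz":0,"roll":0,"jaw":0.6},{"tx":3.5,"ty":-0.27,"tz":0,"roll":0,"jaw":0.6},{"tx":3.5,"ty":-0.27,"tz":0,"roll":0.042,"jaw":0.6},{"tx":0,"ty":0,"tz":0,"roll":0,"jaw":0.6}]' | head -2
python3 - <<'E'
from h import *
import cv2
np.set_printoptions(precision=4,suppress=True)
d=np.load("w2.npz")
c,T=wristT(); np.savez("w9.npz",T=T,img=c["img"]); w=c["img"]; cv2.imwrite("pics/w9.png",w[:,:,::-1])
L=landmark_of("wrist","pin"); print([(l["point"],l["p"],atz(ray(c,l["point"],T),.005)) for l in L])
print(tri([ray(c,L[0]["point"],T),ray(c,(96.2,109.5),d["T"])]))
m=trace("wrist","pin")[0]; print(m["bbox"],m["p"])
plan([0.4936,0.081,0.1])
E
```

```text
time_s: 17.65
position: [0.5141, -0.0388, 0.211]
[([153.9, 326.9], 0.6, array([0.506 , 0.0119, 0.005 ]))]
(array([0.506 , 0.0116, 0.0011]), array([0.0001, 0.0001]))
[315.7, 47.9, 25.1, 170.6] 0.72
t 17.8 pos [ 0.5177 -0.0434  0.2115] yaw 101.14 shift cm [12.67  0.04 11.15] roll None j [-17.1  22.2  97.2  -0.   60.6 -28.2]
```

View pics/w9.png

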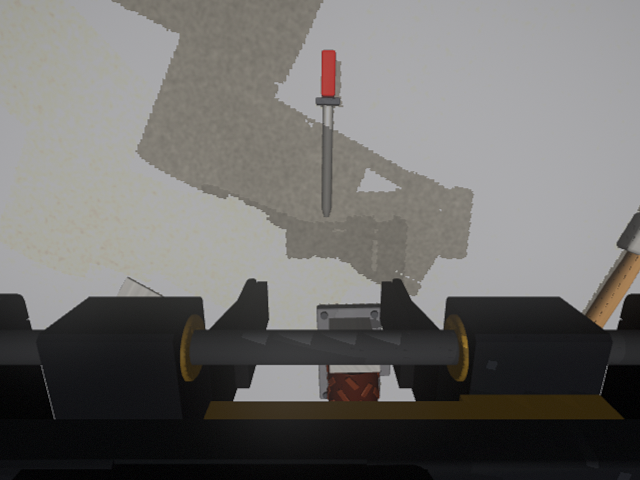

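The pin points down the image, tip at (326,216), collar at (328,101), red flag at columns 322–336, rows 50–97.

Run:
```python
from h import *
import cv2
np.set_printoptions(precision=4,suppress=True)
c=capture("wrist"); d=np.load("w9.npz"); T=d["T"]; im=d["img"].astype(int)
red=(im[...,0]>120)&(im[...,1]<70)&(im[...,2]<70); red[:, :250]=0; red[:,400:]=0; red[200:]=0
p=np.argwhere(red); print("red bbox",p.min(0),p.max(0))
for r in range(52,98,9): q=np.flatnonzero(red[r]); print(r,q.min(),q.max(),end="; ")
m=trace("wrist","pin")[0]["pixels"]
rows=[r for r in range(112,205) if m[r].sum()>4]; cl=np.polyfit(rows,[np.flatnonzero(m[r]).mean() for r in rows],1)
A,B=[atz(ray(c,(r,np.polyval(cl,r)),T),.005) for r in(112,204)]; v=A-B; print("\nshank",A,B,np.degrees(np.arctan2(v[1],v[0])),"tip",atz(ray(c,(216,np.polyval(cl,216)),T),.005))
R=read_state(); 
for r in (p[:,0].min(),p[:,0].max()):
    q=np.flatnonzero(red[min(max(r,53),94)]); print("flag top",r,atz(ray(c,(r,q.mean()),T),.038))
u=v/np.linalg.norm(v); tip=atz(ray(c,(216,np.polyval(cl,216)),T),.005); g=tip+u*.131; print("grip",g); plan(g)
```

```text
red bbox [ 51 322] [ 95 335]
52 322 334; 61 322 334; 70 322 334; 79 322 334; 88 322 334; Traceback (most recent call last):
  File "<stdin>", line 7, in <module>
    return umr_minimum(a, axis, None, out, keepdims, initial, where)
ValueError: zero-size array to reduction operation minimum which has no identity
```

Run:
```python
from h import *
np.set_printoptions(precision=4,suppress=True)
c=capture("wrist"); d=np.load("w9.npz"); T=d["T"]
m=trace("wrist","pin")[0]["pixels"]
rows=[r for r in range(112,205) if m[r].sum()>4]; cl=np.polyfit(rows,[np.flatnonzero(m[r]).mean() for r in rows],1)
A,B=[atz(ray(c,(r,np.polyval(cl,r)),T),.005) for r in(112,204)]; v=A-B; print("shank",A,B,np.degrees(np.arctan2(v[1],v[0])))
for r in (51,96): print("flag top",r,atz(ray(c,(r,328.3),T),.038))
u=v/np.linalg.norm(v); tip=atz(ray(c,(216,np.polyval(cl,216)),T),.005); g=tip+u*.131; print("tip",tip,"grip",g,"len to row 104 (collar face z~.01)",np.linalg.norm((atz(ray(c,(104,328),T),.016)-tip)[:2]))
f=(atz(ray(c,(51,328.3),T),.038)+atz(ray(c,(96,328.3),T),.038))/2; print("flag mid",f); plan(g,np.degrees(np.arctan2(v[1],v[0]))); plan(f)
```

```text
shank [0.4943 0.0489 0.005 ] [ 0.5111 -0.0374  0.005 ] 101.0077978414693
flag top 51 [0.4901 0.0957 0.038 ]
flag top 96 [0.4971 0.0616 0.038 ]
tip [ 0.5135 -0.0496  0.005 ] grip [0.4885 0.079  0.005 ] len to row 104 (collar face z~.01) 0.10704845528497701
flag mid [0.4936 0.0787 0.038 ]
t 17.95 pos [ 0.5179 -0.0444  0.2114] yaw 101.0 shift cm [12.68 -0.53 20.64] roll -7.581161210794496e-05 j [-17.2  22.2  97.2  -0.   60.6 -28.2]
t 17.95 pos [ 0.5179 -0.0444  0.2114] yaw 101.0 shift cm [12.54 -0.03 17.34] roll None j [-17.2  22.2  97.2  -0.   60.6 -28.2]
```

Run:
```python
from h import *
np.set_printoptions(precision=4,suppress=True)
c,T=wristT(); im=c["img"].astype(int)
m=trace("wrist","pin")[0]["pixels"]
red=(im[...,0]>100)&(im[...,1]<70)&(im[...,2]<70)&m
p=np.argwhere(red); print("red",p.min(0),p.max(0)); a,b=p[:,0].min(),p[:,0].max(); col=(p[:,1].min()+p[:,1].max())/2
al=np.argwhere(m); tipr=al[:,0].max(); print("mask",al.min(0),al.max(0))
rows=[r for r in range(b+18,tipr-12) if m[r].sum()>4]; cc=[np.flatnonzero(m[r]).mean() for r in rows]; cl=np.polyfit(rows,cc,1); print("fit",cl,np.std(cc-np.polyval(cl,rows)))
A,B=[atz(ray(c,(r,np.polyval(cl,r)),T),.005) for r in(rows[0],tipr)]; v=A-B; y=np.degrees(np.arctan2(v[1],v[0])); u=v/np.linalg.norm(v)
g=B+u*.131; f=(atz(ray(c,(a,col),T),.038)+atz(ray(c,(b,col),T),.038))/2
print("tip",B,"grip",g,"flag mid",f); plan(g,y); plan(f)
```

```text
red [ 41 317] [ 87 330]
mask [ 41 311] [209 335]
fit [ -0.0053 323.3657] 0.2206747228242832
tip [ 0.5169 -0.0487  0.005 ] grip [0.4927 0.0801 0.005 ] flag mid [0.4934 0.0791 0.038 ]
t 18.05 pos [ 0.5177 -0.0444  0.2113] yaw 100.99 shift cm [12.69 -0.08 20.63] roll 0.006052224407758094 j [-17.2  22.2  97.2  -0.   60.6 -28.2]
t 18.05 pos [ 0.5177 -0.0444  0.2113] yaw 100.99 shift cm [12.58 -0.03 17.33] roll None j [-17.2  22.2  97.2  -0.   60.6 -28.2]
```

```bash
python3 -m jog '[{"tx":3,"ty":-0.05,"tz":0,"roll":0.006,"jaw":0.6},{"tx":3.3,"ty":0,"tz":1.5,"roll":0,"jaw":0.6},{"tx":3.3,"ty":0,"tz":2.5,"roll":0,"jaw":0.6},{"tx":2,"ty":0,"tz":3,"roll":0,"jaw":0.6},{"tx":1,"ty":0,"tz":3,"roll":0,"jaw":0.6},{"tx":0,"ty":0,"tz":2,"roll":0,"jaw":0.6},{"tx":0,"ty":0,"tz":0,"roll":0,"jaw":0.6},{"tx":0,"ty":0,"tz":0,"roll":0,"jaw":0.6}]'
python3 -m jog '[{"tx":0,"ty":0,"tz":2,"roll":0,"jaw":0.6},{"tx":0,"ty":0,"tz":2,"roll":0,"jaw":0.6},{"tx":0,"ty":0,"tz":1.7,"roll":0,"jaw":0.6},{"tx":0,"ty":0,"tz":0.7,"roll":0,"jaw":0.6},{"tx":0,"ty":0,"tz":0.3,"roll":0,"jaw":0.6},{"tx":0,"ty":0,"tz":0,"roll":0,"jaw":0.6},{"tx":0,"ty":0,"tz":0,"roll":0,"jaw":0.6}]'
python3 -c "
from h import *
plan([0.493,0.0795,0.024])"
```

```text
time_s: 18.85
position: [0.4937, 0.0798, 0.0914]
tcp_rot: [[-0.185, 0.983, -0.0], [0.983, 0.185, -0.0], [0.0, -0.0, -1.0]]
force: [0.5, 0.1, 0.4]
opening: 0.602
grasp_force: 0.0
time_s: 19.55
position: [0.494, 0.0801, 0.0253]
tcp_rot: [[-0.186, 0.983, 0.002], [0.983, 0.186, -0.0], [-0.0, 0.002, -1.0]]
force: [0.4, -0.1, 1.0]
opening: 0.601
grasp_force: 0.0
t 19.55 pos [0.494  0.0801 0.0253] yaw 100.7 shift cm [-0.04 -0.11  0.13] roll None j [ -3.6  38.9 108.    0.   32.9 -14.3]
```

```bash
python3 -m jog '[{"tx":0,"ty":-0.05,"tz":0.1,"roll":0,"jaw":0.4},{"tx":0,"ty":0,"tz":0,"roll":0,"jaw":0.25},{"tx":0,"ty":0,"tz":0,"roll":0,"jaw":0.15},{"tx":0,"ty":0,"tz":0,"roll":0,"jaw":0},{"tx":0,"ty":0,"tz":0,"roll":0,"jaw":0},{"tx":0,"ty":0,"tz":0,"roll":0,"jaw":0},{"tx":0,"ty":0,"tz":0,"roll":0,"jaw":0},{"tx":0,"ty":0,"tz":0,"roll":0,"jaw":0}]'
python3 -m jog '[{"tx":0,"ty":0,"tz":-0.5,"roll":0,"jaw":0},{"tx":0,"ty":0,"tz":-1,"roll":0,"jaw":0},{"tx":0,"ty":0,"tz":-2,"roll":0,"jaw":0},{"tx":0,"ty":0,"tz":-2,"roll":0,"jaw":0},{"tx":0,"ty":0,"tz":-1.5,"roll":0,"jaw":0},{"tx":0,"ty":0,"tz":-1,"roll":-0.05,"jaw":0},{"tx":0,"ty":0,"tz":0,"roll":0,"jaw":0},{"tx":0,"ty":0,"tz":0,"roll":0,"jaw":0}]'
python3 - <<'E'
from h import *
import cv2
np.set_printoptions(precision=4,suppress=True)
plan([0.5741,-0.1995,0.09],103.4)
c,T=wristT(); L=landmark_of("wrist","pin"); s=capture("side"); Ls=landmark_of("side","pin")
print(L,Ls)
m=trace("wrist","pin")[0]["pixels"]; np.savez("w10.npz",T=T,img=c["img"],m=m,s=s["img"])
a=cv2.resize(c["img"][60:480,150:500],(400,480)); b=cv2.resize(s["img"][200:350,250:400],(400,480)); cv2.imwrite("pics/w10.png",np.hstack([a,b])[:,:,::-1])
p=np.argwhere(m); print(p.min(0),p.max(0))
E
```

```text
time_s: 20.35
position: [0.4927, 0.0802, 0.0235]
tcp_rot: [[-0.186, 0.983, 0.0], [0.983, 0.186, 0.0], [0.0, 0.0, -1.0]]
force: [0.1, -0.7, -0.3]
opening: 0.132
grasp_force: 30.0
time_s: 21.15
position: [0.4926, 0.0802, 0.1039]
tcp_rot: [[-0.234, 0.972, 0.001], [0.972, 0.234, 0.0], [-0.0, 0.001, -1.0]]
force: [-0.3, -0.0, -0.8]
opening: 0.127
grasp_force: 30.0
t 21.15 pos [0.4926 0.0802 0.1039] yaw 103.52 shift cm [-29.1    1.38   1.39] roll 0.002156967726614671 j [ -3.6  30.4 105.8   0.   43.7 -17.1]
[{'point': [389.6, 322.3], 'p': 0.57}] [{'point': [250.2, 309.3], 'p': 0.65}]
[245 311] [399 336]
```

View pics/w10.png

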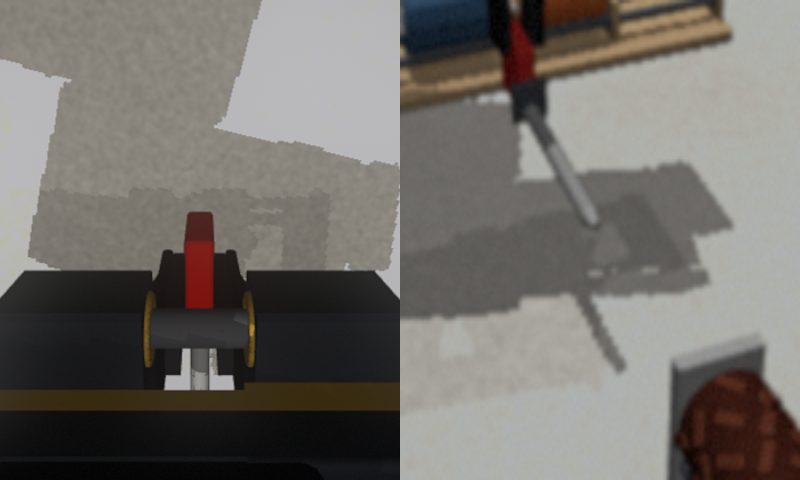

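The pin is held by its flag, which is centred in the jaws at crop (200,270), and its tip is at about (323,269) in the full side image. I've now viewed more pictures than the ten allowed, so from here I'll check by numbers only. Next, is the pin sagging?

```bash
cat > tip.py <<'E'
from h import *
def tip():
    s=read_state(); c=capture("side"); P=s["position"]; R=s["tcp_rot"]; n=R[:,1]
    out=[]
    for m in trace("side","pin")[:1]:
        p=np.argwhere(m["pixels"]); q=p[p[:,0]>=p[:,0].max()-1].mean(0)
        for dr in (0,):
            o,d=ray(c,q); X=o+d*(n@(P-o))/(n@d); t=R.T@(X-P)*1000
            print("tip px",q,"tool mm",t.round(1),"p",m["p"],"world",X.round(4),"expect tool (-131,0,+18.5)")
        f=p[p[:,0]<=p[:,0].min()+1].mean(0); print("top px",f)
E
python3 -c "
from tip import *
tip()
plan([0.5741,-0.1995,0.0885],103.4)"
```

```text
tip px [270.4 321.9] tool mm [-125.9   -0.    23.7] p 0.96 world [ 0.5217 -0.0422  0.0791] expect tool (-131,0,+18.5)
top px [208.57142857 293.28571429]
t 21.5 pos [0.4924 0.0802 0.103 ] yaw 103.57 shift cm [-29.11   1.38   1.45] roll 0.0028822444416562033 j [ -3.6  30.5 105.8   0.   43.7 -17.2]
```

```bash
python3 -m jog '[{"tx":-1,"ty":0.4,"tz":0.4,"roll":0.003,"jaw":0},{"tx":-2,"ty":0.4,"tz":0.4,"roll":0,"jaw":0},{"tx":-2,"ty":0.4,"tz":0.4,"roll":0,"jaw":0},{"tx":-2,"ty":0.18,"tz":0.25,"roll":0,"jaw":0},{"tx":-1,"ty":0,"tz":0,"roll":0,"jaw":0},{"tx":0,"ty":0,"tz":0,"roll":0,"jaw":0},{"tx":0,"ty":0,"tz":0,"roll":0,"jaw":0},{"tx":0,"ty":0,"tz":0,"roll":0,"jaw":0}]'
python3 - <<'E'
from tip import *
tip(); plan([0.5741,-0.1995,0.0885],103.4)
print(landmark_of("side","fork_axis"), landmark_of("side","roller_brown"))
c=capture("side"); f=240/np.tan(np.radians(c["vertical_fov"]/2)); Ti=np.linalg.inv(c["cam_to_world"])
for X in ([.5741,-.1995,.07],):
    q=Ti@np.append(X,1); print("proj axis",c["cy"]-f*q[1]/-q[2],c["cx"]+f*q[0]/-q[2])
t=capture("top"); m=trace("top","pin"); print([ (x["bbox"],x["p"]) for x in m],landmark_of("top","pin"))
E
```

```text
time_s: 22.3
position: [0.524, 0.0063, 0.089]
tcp_rot: [[-0.232, 0.973, -0.001], [0.973, 0.232, 0.0], [0.001, -0.001, -1.0]]
force: [-0.1, -0.4, -0.9]
opening: 0.13
grasp_force: 30.0
tip px [308.33333333 353.66666667] tool mm [-127.3   -0.    22.4] p 0.75 world [ 0.5536 -0.1175  0.0665] expect tool (-131,0,+18.5)
top px [234.66666667 318.33333333]
t 22.4 pos [0.5243 0.0064 0.0891] yaw 103.46 shift cm [-21.18   0.05   0.06] roll 0.0011243313513879518 j [-11.5  33.3 102.7   0.   44.  -25. ]
[] [{'point': [350.0, 384.6], 'p': 0.96}]
proj axis 349.0702680980128 385.1226218147298
[] [{'point': [218.0, 446.4], 'p': 0.62}, {'point': [248.4, 163.8], 'p': 0.16}]
```

```bash
cat > mid.py <<'E'
from h import *
def mid():
    s=read_state(); c=capture("side"); f=240/np.tan(np.radians(c["vertical_fov"]/2)); Ti=np.linalg.inv(c["cam_to_world"]); m=trace("side","pin")[0]["pixels"]
    for x in (-70,-85,-100,-115,-122):
        X=s["position"]+s["tcp_rot"]@np.array([x,0,18.5])/1000; q=(Ti@np.append(X,1)); r,cc=c["cy"]-f*q[1]/-q[2],c["cx"]+f*q[0]/-q[2]
        v=np.flatnonzero(m[int(round(r))]); print(x,"proj",r.round(1),cc.round(1),"mask",(v.min(),v.max()) if len(v) else None, "mm/px",(-q[2]/f*1000).round(2))
E
python3 -c "
from mid import *
mid()"
```

```text
-70 proj 282.2 337.3 mask (np.int64(333), np.int64(340)) mm/px 1.42
-85 proj 288.1 341.5 mask (np.int64(337), np.int64(345)) mm/px 1.39
-100 proj 294.3 345.9 mask (np.int64(341), np.int64(349)) mm/px 1.37
-115 proj 300.7 350.5 mask (np.int64(346), np.int64(354)) mm/px 1.34
-122 proj 303.7 352.7 mask (np.int64(348), np.int64(356)) mm/px 1.33
```

The shank matches its expected projection within 1 px along its whole length, so there's no sag. Inserting in stages.

```bash
python3 -m jog '[{"tx":-0.6,"ty":0.04,"tz":0.05,"roll":0,"jaw":0},{"tx":-0.8,"ty":0,"tz":0,"roll":0,"jaw":0},{"tx":-0.8,"ty":0,"tz":0,"roll":0,"jaw":0},{"tx":-0.6,"ty":0,"tz":0,"roll":0,"jaw":0},{"tx":-0.4,"ty":0,"tz":0,"roll":0,"jaw":0},{"tx":-0.4,"ty":0,"tz":0,"roll":0,"jaw":0},{"tx":-0.4,"ty":0,"tz":0,"roll":0,"jaw":0},{"tx":0,"ty":0,"tz":0,"roll":0,"jaw":0}]'
python3 -c "
from h import *
plan([0.5741,-0.1995,0.0885],103.4)"
```

```text
time_s: 23.6
position: [0.5346, -0.0337, 0.0885]
tcp_rot: [[-0.231, 0.973, 0.0], [0.973, 0.231, -0.0], [-0.0, 0.0, -1.0]]
force: [0.5, 0.5, -1.8]
opening: 0.131
grasp_force: 30.0
t 23.6 pos [ 0.5346 -0.0337  0.0885] yaw 103.38 shift cm [-1.704e+01  1.000e-02 -0.000e+00] roll -0.00038352554617109214 j [-15.6  33.9 101.2  -0.   44.9 -28.9]
```

```bash
python3 -m jog '[{"tx":-0.4,"ty":0,"tz":0,"roll":0,"jaw":0},{"tx":-0.4,"ty":0,"tz":0,"roll":0,"jaw":0},{"tx":-0.4,"ty":0,"tz":0,"roll":0,"jaw":0},{"tx":-0.4,"ty":0,"tz":0,"roll":0,"jaw":0},{"tx":0,"ty":0,"tz":0,"roll":0,"jaw":0}]' | grep -E "posi|force"
python3 -m jog '[{"tx":-0.7,"ty":0,"tz":0,"roll":0,"jaw":0},{"tx":-0.7,"ty":0,"tz":0,"roll":0,"jaw":0},{"tx":-0.7,"ty":0,"tz":0,"roll":0,"jaw":0},{"tx":-0.7,"ty":0,"tz":0,"roll":0,"jaw":0},{"tx":-0.7,"ty":0,"tz":0,"roll":0,"jaw":0},{"tx":-0.7,"ty":0,"tz":0,"roll":0,"jaw":0},{"tx":0,"ty":0,"tz":0,"roll":0,"jaw":0}]' | grep -E "posi|force"
python3 -c "
from h import *
plan([0.5741,-0.1995,0.0885],103.4)"
```

```text
position: [0.5384, -0.0494, 0.0885]
force: [-0.5, -0.6, -1.2]
grasp_force: 30.0
position: [0.5484, -0.0909, 0.0885]
force: [0.7, 0.2, -1.8]
grasp_force: 30.0
t 24.8 pos [ 0.5484 -0.0909  0.0885] yaw 103.34 shift cm [-1.116e+01 -1.000e-02  0.000e+00] roll -0.000977695384606789 j [-20.9  35.   98.3  -0.   46.6 -34.3]
```

```bash
python3 -m jog '[{"tx":-0.5,"ty":0,"tz":0,"roll":0,"jaw":0},{"tx":-0.5,"ty":0,"tz":0,"roll":0,"jaw":0},{"tx":-0.4,"ty":0,"tz":0,"roll":0,"jaw":0},{"tx":-0.4,"ty":0,"tz":0,"roll":0,"jaw":0},{"tx":-0.4,"ty":0,"tz":0,"roll":0,"jaw":0},{"tx":-0.4,"ty":0,"tz":0,"roll":0,"jaw":0},{"tx":-0.4,"ty":0,"tz":0,"roll":0,"jaw":0},{"tx":0,"ty":0,"tz":0,"roll":0,"jaw":0}]' | grep -E "posi|force"
python3 -m jog '[{"tx":-0.3,"ty":0,"tz":0,"roll":0,"jaw":0},{"tx":-0.2,"ty":0,"tz":0,"roll":0,"jaw":0},{"tx":0,"ty":0,"tz":0,"roll":0,"jaw":0}]' | grep -E "posi|force"
python3 -c "
from h import *
plan([0.5741,-0.1995,0.0885],103.4)"
```

```text
position: [0.5551, -0.1195, 0.0885]
force: [0.5, 0.7, -0.1]
grasp_force: 30.0
position: [0.5561, -0.124, 0.0885]
force: [-0.0, 0.3, -2.1]
grasp_force: 30.0
t 25.9 pos [ 0.5561 -0.124   0.0885] yaw 103.4 shift cm [-7.77  0.   -0.  ] roll -4.5493142016613035e-05 j [-23.8  35.8  96.2  -0.   48.  -37.2]
```

Through the far cheek freely. About 5 mm remains, so I'll push in small steps until contact.

```bash
for i in 1 2; do :; done; python3 -m jog '[{"tx":-0.15,"ty":0,"tz":0,"roll":0,"jaw":0},{"tx":-0.15,"ty":0,"tz":0,"roll":0,"jaw":0},{"tx":0,"ty":0,"tz":0,"roll":0,"jaw":0}]' | grep -E "posi|force"
python3 -m jog '[{"tx":-0.1,"ty":0,"tz":0,"roll":0,"jaw":0},{"tx":-0.1,"ty":0,"tz":0,"roll":0,"jaw":0},{"tx":0,"ty":0,"tz":0,"roll":0,"jaw":0}]' | grep -E "posi|force"
python3 -m jog '[{"tx":-0.1,"ty":0,"tz":0,"roll":0,"jaw":0},{"tx":0,"ty":0,"tz":0,"roll":0,"jaw":0}]' | grep -E "posi|force"
python3 -c "
from h import *
plan([0.5741,-0.1995,0.0885],103.4)"
```

```text
position: [0.5567, -0.1268, 0.0885]
force: [-0.4, 0.4, -1.0]
grasp_force: 30.0
position: [0.557, -0.1285, 0.0885]
force: [0.3, 0.3, -0.5]
grasp_force: 30.0
position: [0.5571, -0.1287, 0.0885]
force: [0.4, 3.7, 0.6]
grasp_force: 30.0
t 26.7 pos [ 0.5571 -0.1287  0.0885] yaw 103.38 shift cm [-7.28  0.02  0.  ] roll -0.0003390032948052972 j [-24.2  35.9  95.9   0.1  48.3 -37.7]
```

```bash
python3 -m jog '[{"tx":-0.1,"ty":0,"tz":0,"roll":0,"jaw":0},{"tx":0,"ty":0,"tz":0,"roll":0,"jaw":0},{"tx":0,"ty":0,"tz":0,"roll":0,"jaw":0}]' | grep -E "posi|force"
python3 -m jog '[{"tx":-0.1,"ty":0,"tz":0,"roll":0,"jaw":0},{"tx":0,"ty":0,"tz":0,"roll":0,"jaw":0},{"tx":0,"ty":0,"tz":0,"roll":0,"jaw":0}]' | grep -E "posi|force"
python3 -c "
from h import *
plan([0.5741,-0.1995,0.0885],103.4)"
```

```text
position: [0.5571, -0.1288, 0.0886]
force: [0.7, 6.2, 2.1]
grasp_force: 30.0
position: [0.5571, -0.1289, 0.0886]
force: [-0.5, 8.1, 3.7]
grasp_force: 30.0
t 27.3 pos [ 0.5571 -0.1289  0.0886] yaw 103.35 shift cm [-7.27  0.03  0.01] roll -0.0008367388722617874 j [-24.3  36.   95.8   0.3  48.4 -37.8]
```

```bash
python3 -m jog '[{"tx":0.05,"ty":0,"tz":0,"roll":0,"jaw":0.2},{"tx":0.05,"ty":0,"tz":0,"roll":0,"jaw":0.3},{"tx":0,"ty":0,"tz":0,"roll":0,"jaw":0.45},{"tx":0,"ty":0,"tz":0,"roll":0,"jaw":0.6},{"tx":0,"ty":0,"tz":0,"roll":0,"jaw":0.6},{"tx":0,"ty":0,"tz":0,"roll":0,"jaw":0.6}]'
python3 -m jog '[{"tx":0,"ty":0,"tz":-1,"roll":0,"jaw":0.6},{"tx":0,"ty":0,"tz":-2,"roll":0,"jaw":0.6},{"tx":0,"ty":0,"tz":-3,"roll":0,"jaw":0.6},{"tx":-3,"ty":0,"tz":-3,"roll":0,"jaw":0.6},{"tx":-4,"ty":0,"tz":-2,"roll":0,"jaw":0.6},{"tx":-4,"ty":0,"tz":0,"roll":0,"jaw":0.6},{"tx":-4,"ty":0,"tz":0,"roll":0,"jaw":0.6},{"tx":0,"ty":0,"tz":0,"roll":0,"jaw":0.6}]'
python3 - <<'E'
from h import *
np.set_printoptions(precision=4,suppress=True)
plan([0.5741,-0.1995,0.0885]); c,T=wristT()
for t,z in (("fork_axis",.07),("pin",.07),("roller_brown",.07)):
    print(t,[(l["point"],l["p"],atz(ray(c,l["point"],T),z)) for l in landmark_of("wrist",t)][:1],[(m["bbox"],m["p"]) for m in trace("wrist",t)][:1])
im=c["img"].astype(int); m=trace("wrist","pin")
if m:
    m=m[0]["pixels"]; red=m&(im[...,0]>100)&(im[...,1]<70)&(im[...,2]<70); p=np.argwhere(red)
    for r in (p[:,0].min(),p[:,0].max()):
        X=atz(ray(c,(r,p[:,1].mean()),T),.103); d=X-np.array([.5741,-.1995,0]); print("flag edge along y",d@[-.232,.973,0],"lat",d@[.973,.232,0])
capture("side"); print(landmark_of("side","pin"),landmark_of("side","roller_brown")[:2],[(m["bbox"],m["p"]) for m in trace("side","pin")],[landmark_of("side",t)[:1] for t in("roller_orange","roller_blue")])
E
```

```text
time_s: 27.9
position: [0.5576, -0.1308, 0.0884]
tcp_rot: [[-0.232, 0.973, 0.0], [0.973, 0.232, -0.0], [-0.0, 0.0, -1.0]]
force: [-0.2, 0.6, -0.6]
opening: 0.553
grasp_force: 0.0
time_s: 28.7
position: [0.5938, -0.2825, 0.1998]
tcp_rot: [[-0.228, 0.974, 0.004], [0.974, 0.228, -0.005], [-0.006, 0.003, -1.0]]
force: [-1.0, 0.5, 1.2]
opening: 0.601
grasp_force: 0.0
t 28.7 pos [ 0.5938 -0.2825  0.1998] yaw 103.16 shift cm [ 8.53 -0.02 11.13] roll None j [-35.1  33.4  78.1  -0.1  68.1 -48.2]
fork_axis [] [([282.6, 34.3, 270.2, 145.8], 0.78)]
pin [] [([306.9, 0.0, 33.3, 193.3], 0.9)]
roller_brown [([111.6, 327.8], 0.81, array([ 0.5771, -0.1974,  0.07  ]))] [([289.8, 55.1, 68.2, 109.5], 0.9)]
flag edge along y 0.06610499028937594 lat -0.0008453320217913941
flag edge along y 0.05399639693644159 lat -0.0009210022838194512
[] [{'point': [349.7, 386.5], 'p': 0.89}] [([351.3, 284.1, 61.5, 102.0], 0.8)] [[{'point': [196.5, 308.1], 'p': 0.88}], [{'point': [203.1, 264.9], 'p': 0.97}]]
```

The flag's near edge measures 54.0 mm along the axis, which is exactly the home value. The brown roller is seated, the other two are still in the rack, and the arm is clear.

```bash
python3 -c "
from rig import *
s=read_state(); print(s['time_s'],abs(s['qvel']).max(),s['force']); print(hand_in())"
```

```text
29.4 0.2390911489728817 [ 0.40878055 -0.45566893  0.59647171]
the job is handed in; nothing more can be done
None
```

The brown roller is seated in the fork and the pin is pushed home with its collar against the cheek; the other two rollers are still in the rack, and I handed the job in at 29.4 s, but I viewed 12 pictures where the limit was 10.

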